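# Hold the spread snap ring at the axle groove

### The job

Take the snap-ring pliers by squeezing their two handles together, which spreads the snap ring on their tips, lift them out of the stand and, keeping them upright and the ring spread, bring the ring over the axle stub of the big wheel, turned so that the ring's open gap faces the small dowel pin on the hub, and slide it down without forcing until it is level with the groove, just clear of the hub face. Finish there while still holding: keep squeezing, so that the ring stays spread around the groove, carried by the gripper alone and not leaning on the wheel. Leave everything else on the bench where it is.

Things in the scene. Friction and masses are not known exactly. Their poses are not given: they have to be found in the camera images.
- pliers_grip (a point): Midway between the two black handles of the upright snap-ring pliers, at the height to grip. Axes: z up; y handle to handle (squeeze along it); x from ring gap to ring back. Handles run from 28 mm below to 26 mm above here, 14 mm wide in x; at rest 58 mm over their outer faces here (67 at the top); squeezed (about 10 N) they stop at 40 mm, faces upright, and spring open if let go.
- pliers: The pliers, 0.2 to 0.33 kg: handles up, tips down, same axes as pliers_grip. Origin 60 mm below pliers_grip, mid-underside of the steel crossbar (84 mm along y, 20 along x, 8 thick) that rests on the stand's two posts.
- ring_seat (a point): Where the axle's axis must pass through the spread ring, at the middle of its 3 mm thickness; fixed to the pliers, same axes, 120 mm below pliers_grip and 9.3 mm further along +x. The steel ring lies level on the tips, its gap with two lugs on the -x side. Spread it reaches 21 mm to each side in y, 13 mm to -x, 18 mm to +x of here, and clears the axle by about 1.7 mm; above it 40 mm is free.
- ring_arm (a joint): Opening of one half of the snap ring (the other mirrors it): 0 closed (22 mm hole, too small for the axle), 0.42 rad fully spread, with the handles squeezed to their stop.
- groove (a point): On the vertical axis of the axle stub (24 mm diameter) at mid-height of its groove, 54 mm above the bench. The groove (21 mm diameter, 8 mm high) lies directly above the hub's flat top, which is 4 mm below here. Above the groove: a 5 mm land, then a 5 mm taper to 18 mm diameter; the stub ends 14 mm above here.
- wheel: Dark steel wheel, 124 mm wide, with a 54 mm hub and the axle stub, lying on a wooden block 130 x 130 x 24 mm; fixed to the bench. Origin on the axle's axis at the bench.
- dowel (a point): Top centre of the small upright dowel pin (6 mm diameter, 9 mm tall) on the hub's top, 21 mm from the axle's axis, 5 mm higher than the groove's middle; its direction varies. With the ring fitted it stands just outside the ring's gap, in line with it; a ring turned elsewhere lands on the pin.
- stand: Wooden pliers stand fixed to the bench, base 70 x 110 x 10 mm, origin under its middle. Two posts, 85 mm high, 74 mm apart along its y (the pliers' y), 30 mm along x, with 6 mm lips beside the crossbar. The ring hangs between the posts: lift the pliers straight up 100 mm before going sideways.
- jar_tall: Bystander, leave it: amber jar, 40 mm wide, 85 mm tall, white cap; origin at its underside.
- jar_short: Bystander, leave it: amber jar, 44 mm wide, 55 mm tall, white cap; origin at its underside.
- tin: Bystander, leave it: open white shallow dish, 72 mm wide, 22 mm high; origin at its underside.
- screwdriver: Bystander, leave it: black-handled screwdriver lying flat, 160 mm long; origin at its underside.
- throttle: Bystander, leave it: black hand controller with a round knob, 120 x 75 x 48 mm; origin at its underside.
- spare_wheel: Bystander, leave it: small loose steel wheel lying flat, 60 mm wide, 20 mm high; origin at its underside.
Things that resemble listed ones, but are neither listed nor needed, are in the scene too. What is meant by the wheel is not pink, and is the smaller of those in its own colour.

How it is judged:
On the way, in this order (a step that is already met when the one before it is completed fails the run):
1. the pliers are squeezed, the ring spread, and lifted clear of the stand (value of joint ring_arm above 0.34 rad and height (world z) of ring_seat above 0.085 m and contact force between pliers and stand below 0.1 N), for 0.1 s.
2. the spread ring is above the end of the axle stub, in line with it (value of joint ring_arm above 0.34 rad and horizontal distance between ring_seat and groove below 0.006 m and z of ring_seat in the frame of groove between 0.013 and 0.09 m), for 0.1 s.
At the end, for the whole second after the job is handed in: Pliers squeezed by the gripper (>3 N), upright within 0.1 rad, at rest; ring_arm > 0.34 rad; ring_seat within 4 mm of the axle axis and -2.2 to +3 mm of the groove's mid-height; dowel in line with the gap within 7 mm sideways; pliers press the wheel with under 6 N (value of joint ring_arm above 0.34 rad and horizontal distance between ring_seat and groove below 0.004 m and z of ring_seat in the frame of groove between -0.0022 and 0.003 m and x of dowel in the frame of ring_seat below -0.015 m and y of dowel in the frame of ring_seat between -0.007 and 0.007 m and angle between ring_seat's own z axis and vertical below 0.1 rad and contact force between the fingers and pliers above 3 N and contact force between pliers and wheel below 6 N and linear speed of pliers below 0.02 m/s); the arm keeps its last pose, push and grip.
It fails at once if the ring or the pliers are forced against the wheel (over 40 N) (contact force between pliers and wheel above 40 N).
It fails at once if a bystander is pushed out of its place (over 25 mm) (distance of any of jar_tall, jar_short, tin, screwdriver, throttle, spare_wheel from where it was at the start of the episode above 0.025 m).
It also fails if it takes over 40 s, if anything falls off the work surface, if the arm or the gripper's body presses on something with over 40 N, if the wrist force passes 120 N, or if a joint passes its speed limit or range.

### The arm

A 6-joint arm with a two-finger parallel gripper is mounted at the origin on the work surface. World frame = base frame: x ahead of the robot, y to its left, z up, the work surface at z = 0. Lengths are in m, angles in rad, forces in N, time in s.
With the tool pointing down it reaches from about 0.3 to 0.825 m from the base axis. Payload 5.4 kg.
Tool frame: the origin (TCP) lies at the very end of the fingers, on their centre line; the grasp point (between the pads) lies 19 mm behind it; z points along the fingers, x is the direction in which the jaws open and shut, and the axes are right-handed (so a half turn about z gives the same grasp; the last joint's range is limited). The gripper opens to 92 mm and grips with 3 to 60 N. Pads are 20 mm wide; open, the fingers measure 128 mm over their backs; the gripper's body (75 mm by 189 mm) begins 69 mm behind the grasp point.
Start: joints at [-1.486, 0.158, 1.597, -0, 1.386, -0.21], TCP at [0.167, -0.55, 0.215] pointing down, gripper open.
Joint ranges: [-2.91, 2.91], [-0.94, 2.29], [0.18, 2.7], [-1.29, 4.43], [0.17, 2.64], [-3, 3]. Speed limits (rad/s): [2.57, 2.57, 3.14, 3.14, 3.14, 3.14].

### API

Orientations are given as a rotation vector (axis times angle).
In Python, from workcell import bot gives the robot as it stands. Calls block until the motion is done:
- bot.goto(position, orientation): joint-space move of the TCP to a pose.
- bot.line_to(position, rot=None, max_speed=0.15): straight line of the TCP; rot=None keeps the orientation; max_speed is the mean speed in m/s.
- bot.set_joints(angles): joint-space move.
- bot.set_gripper(opening, newtons=None): opening from 0.0 (shut) to 1.0 (fully open); newtons is the grip in N (None keeps the last); returns when the fingers have stopped.
- bot.hold(seconds).
- bot.inverse_kinematics(position, orientation): joint angles nearest the present ones, or None.
- bot.read_camera(name): name is "side" or "top" or "wrist"; returns a dict with "pixels" (480x640x3 uint8, blue, green, red), "fx", "fy", "cx", "cy" (pixels), "R" (3x3) and "t" (3): a world point X has camera coordinates R X + t. Camera axes: x right, y down, z forward; pixel columns grow to the right and rows downward; lengths in m; the calibration is good to about 2 mm. A picture is of the moment at which its call begins. There is no depth.
A pose or a line that the arm cannot do raises bot.MotionError and nothing moves.
- bot.job_done(): hands the job in, once; it reports no verdict.
Readings, each from a call of its own:
- bot.current_clock(): time.
- bot.current_joints(): joint angles.
- bot.current_joint_vel(): joint speeds.
- bot.current_effort(): joint torques, N m.
- bot.current_ee_pos(): TCP position.
- bot.current_tool_rot(): TCP orientation.
- bot.current_contact_force(): force on the tool from outside, world axes, zero at the start.
- bot.current_ft_torque(): the same for the moment, N m.
- bot.current_opening(): opening from 0.0 (shut) to 1.0 (fully open).
Only numpy, scipy, OpenCV 4.12 (cv2) and the standard library are available. Lean on these libraries where they do the work, as an engineer would, in place of code of your own. Each camera call takes 0.05 s, during which the arm holds its last target.

## Working session

There is one attempt and no reset: what is moved stays moved. The work goes in short steps, each a Python script; the robot and the scene stay as the last script left them, time stands still between calls to the robot, and variables do not carry over. Pictures are saved under pics/ and viewed, and the job is handed in when it is done.

```bash
mkdir -p pics; ls; python3 - <<'E'
from workcell import bot
import cv2,numpy as np
for n in ["side","top","wrist"]:
    c=bot.read_camera(n); cv2.imwrite(f"pics/{n}0.png",c["pixels"]); print(n,c["fx"],c["fy"],c["cx"],c["cy"]);print(np.round(c["R"],4).tolist(),np.round(c["t"],4).tolist())
print(bot.current_clock(),bot.current_tool_rot())
E
```

```text
pics
side 444.35175078045137 444.35175078045137 323.01079352921255 238.66428682155947
[[0.9938, -0.1111, 0.0062], [-0.05, -0.4955, -0.8672], [0.0994, 0.8615, -0.4979]] [-0.5182, 0.1257, 0.9602]
top 608.8253020319386 608.8253020319386 311.74383295746554 242.52598330841442
[[0.0271, -0.9996, 0.0013], [-0.9939, -0.0271, -0.1071], [0.1071, 0.0016, -0.9943]] [-0.0327, 0.5213, 1.3715]
wrist 331.7843332295227 331.7843332295227 326.22590891244323 241.50023123404418
[[0.2898, -0.9571, -0.0021], [-0.9258, -0.2809, 0.2528], [-0.2425, -0.0713, -0.9675]] [-0.5734, -0.0285, 0.3898]
0.15 [-2.52274687e+00  1.87041192e+00  1.51522346e-03]
```

View pics/side0.png

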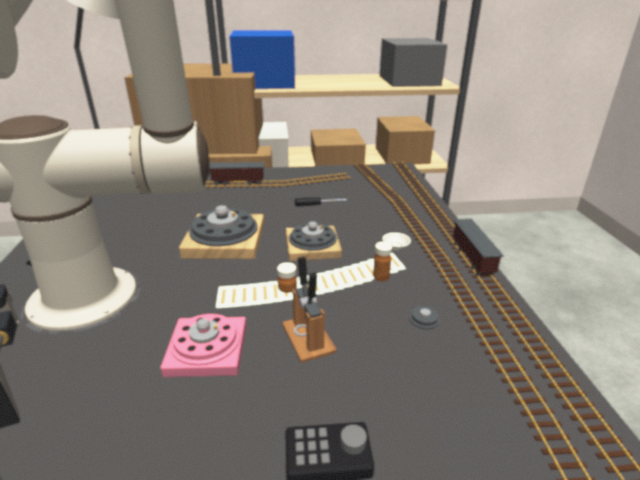

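View pics/top0.png

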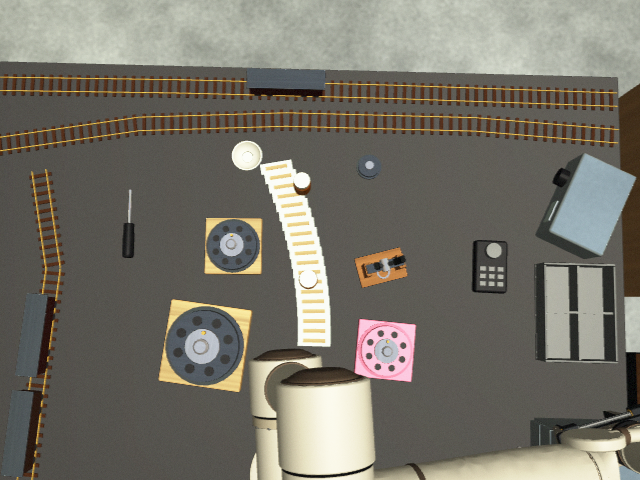

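View pics/wrist0.png

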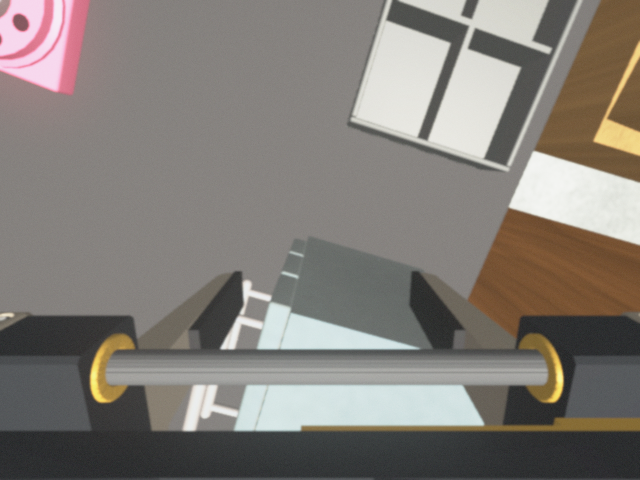

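The wheel is the smaller dark one, at top-view pixel (232,244). The pliers and stand are near (383,266), with the dowel as a small yellow dot. I'll enlarge crops next.

```bash
cat > h.py <<'E'
from workcell import bot
import cv2,numpy as np
from scipy.spatial.transform import Rotation as Ro
def crop(n,src,x,y,w,h,k):
    im=src if not isinstance(src,str) else cv2.imread(src)
    cv2.imwrite(n,cv2.resize(im[y:y+h,x:x+w],None,fx=k,fy=k,interpolation=cv2.INTER_CUBIC))
def atz(c,u,v,z):
    R=np.array(c["R"]);t=np.array(c["t"])
    d=R.T@np.array([(u-c["cx"])/c["fx"],(v-c["cy"])/c["fy"],1]); o=-R.T@t
    return o+d*(z-o[2])/d[2]
def tri(obs):
    A=[];b=[]
    for c,u,v in obs:
        R=np.array(c["R"]);t=np.array(c["t"])
        for i,q in ((0,(u-c["cx"])/c["fx"]),(1,(v-c["cy"])/c["fy"])):
            A.append(R[i]-q*R[2]); b.append(q*t[2]-t[i])
    A=np.array(A);b=np.array(b)
    X=np.linalg.lstsq(A,b,rcond=None)[0]
    return X
def res(obs,X): return [np.round(proj(c,X)-[u,v],1).tolist() for c,u,v in obs]
def proj(c,X):
    p=np.array(c["R"])@X+np.array(c["t"]); return np.array([c["fx"]*p[0]/p[2]+c["cx"],c["fy"]*p[1]/p[2]+c["cy"]])
E
python3 - <<'E'
from h import *
crop("pics/t1.png","pics/top0.png",340,235,80,60,10)
crop("pics/t2.png","pics/top0.png",195,210,80,70,8)
crop("pics/s1.png","pics/side0.png",260,240,90,120,5)
crop("pics/s2.png","pics/side0.png",270,210,90,60,8)
E
```

```text
(no output)
```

View pics/t1.png

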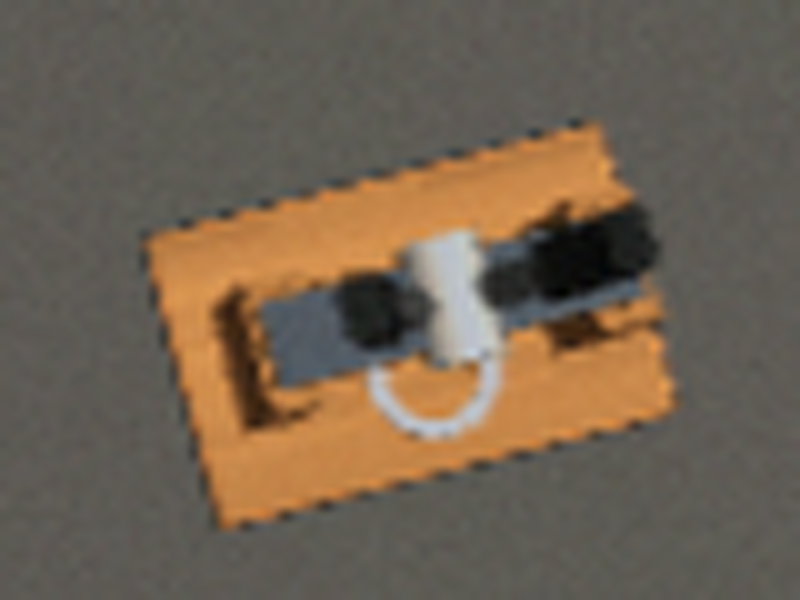

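View pics/t2.png

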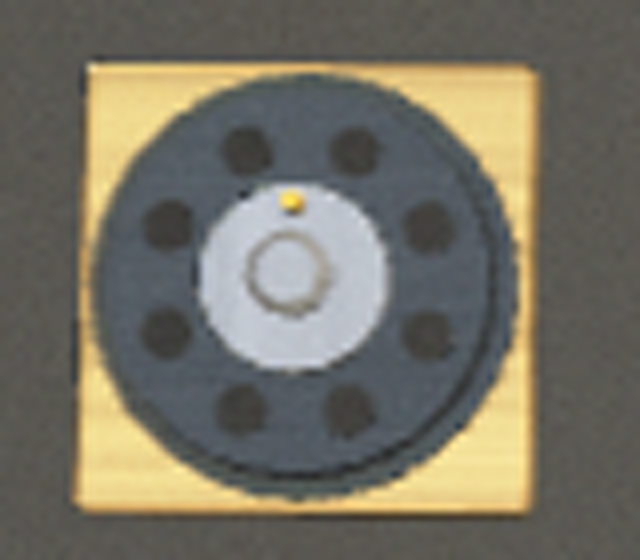

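View pics/s1.png

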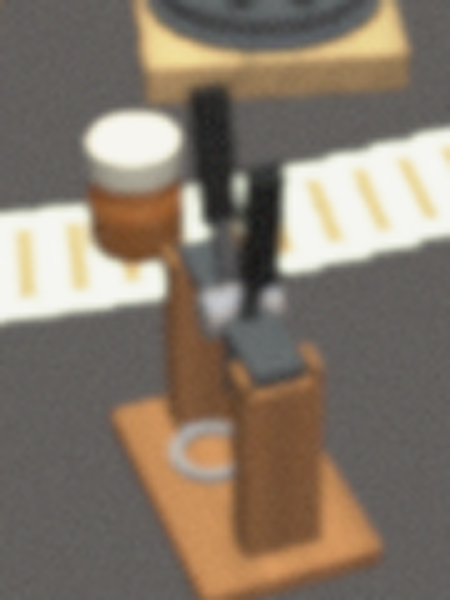

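View pics/s2.png

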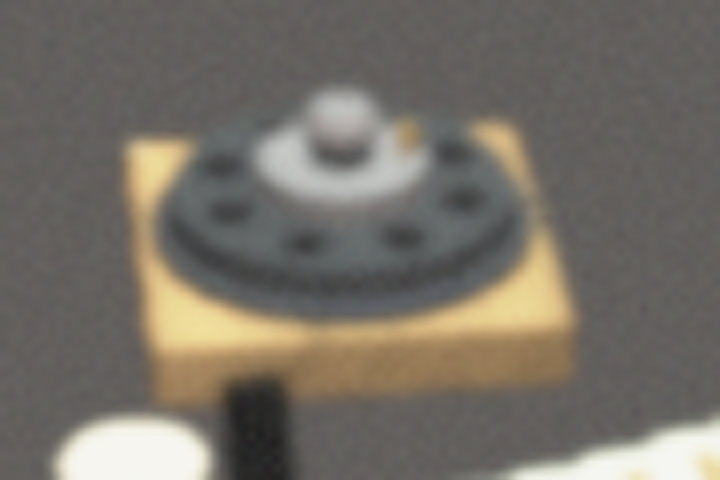

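```bash
python3 - <<'E'
from h import *
c=bot.read_camera("wrist"); T=bot.read_camera("top"); S=bot.read_camera("side")
R=np.array(c["R"]);o=-R.T@c["t"]; RT=Ro.from_rotvec(bot.current_tool_rot()).as_matrix(); p=bot.current_ee_pos()
print("cam in tool",RT.T@(o-p)); print(np.round(RT.T@R.T,3)); print("RT",np.round(RT,3))
P=[(355,258.5),(400,247.3),(407.5,276),(362.3,287.5)]
q=np.array([atz(T,u,v,.010) for u,v in P]);print(q,q.mean(0)); 
for a,b in((0,1),(3,2),(0,3),(1,2)): d=q[b]-q[a];print(np.hypot(*d[:2]),np.degrees(np.arctan2(d[1],d[0])))
# wheel: stub top (top: 287/8+195, 272/8+210), side (340/8+270,105/8+210)
a=(T,195+288/8,210+270/8); s=(S,270+342/8,210+107/8)
X=tri([a,s]);print("stub",X,res([a,s],X), atz(*a,.068))
a=(T,195+292/8,210+200/8); s=(S,270+409/8,210+125/8)
X=tri([a,s]);print("dowel",X,res([a,s],X),atz(*a,.059))
# hub center
print("hub",atz(T,195+294/8,210+277/8,.05))
E
```

```text
cam in tool [-0.00054824 -0.07051463 -0.16898473]
[[ 1.    -0.    -0.001]
 [ 0.001  0.967  0.253]
 [ 0.001 -0.253  0.967]]
RT [[ 0.291 -0.957 -0.   ]
 [-0.957 -0.291  0.001]
 [-0.001 -0.    -1.   ]]
[[ 0.48936191 -0.11996605  0.01      ]
 [ 0.51834464 -0.22414423  0.01      ]
 [ 0.45203637 -0.24227824  0.01      ]
 [ 0.42263194 -0.13813622  0.01      ]] [ 0.47059372 -0.18113118  0.01      ]
0.1081345954846961 -74.45324639363818
0.10821358370668042 -74.23300584115401
0.06915955592989145 -164.76799044747577
0.06874321096020364 -164.70472750891383
stub [0.51159202 0.16148371 0.06735325] [[0.0, -0.7], [-0.6, 0.1]] [0.5100245  0.16143035 0.068     ]
dowel [0.53254592 0.16221875 0.05937946] [[0.1, -0.8], [-0.7, 0.1]] [0.5307569  0.16233624 0.059     ]
hub [0.50991887 0.16207974 0.05      ]
```

```bash
python3 - <<'E'
from h import *
import pickle
a=np.radians(195.5)
y=np.array([np.cos(a),np.sin(a),0]); z=np.array([0,0,-1.]); x=np.cross(y,z)
rv=Ro.from_matrix(np.array([x,y,z]).T).as_rotvec(); np.save("rv0.npy",rv)
g=np.array([.4706,-.1811,0]); V=[]
for i,(dx,dy,zz) in enumerate([(.05,-.06,.25),(.09,.06,.25)]):
    p=g+dx*y+dy*x+[0,0,zz]
    bot.goto(p,rv); c=bot.read_camera("wrist"); V.append(c); cv2.imwrite(f"pics/w{i+1}.png",c["pixels"])
pickle.dump(V,open("v1.pkl","wb")); print(bot.current_clock(),bot.current_joints())
E
```

```text
2.725 [-8.35133549e-01 -1.20544586e-01  1.81039162e+00  4.02596985e-04
  1.45253786e+00  4.65733917e-01]
```

View pics/w1.png

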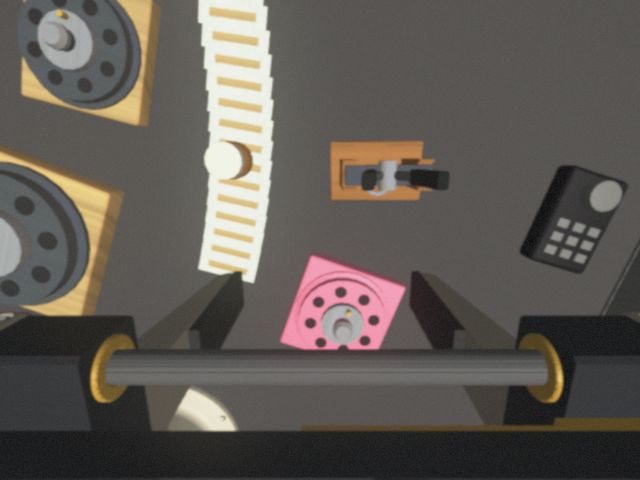

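View pics/w2.png

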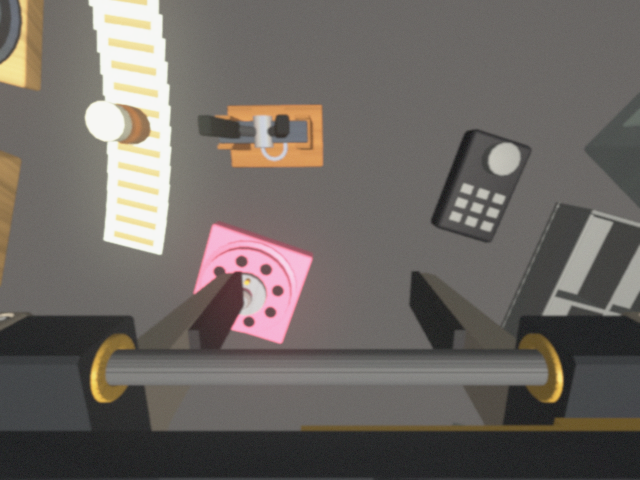

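```bash
python3 - <<'E'
from h import *
crop("pics/w1c.png","pics/w1.png",325,130,130,80,6)
crop("pics/w2c.png","pics/w2.png",195,95,135,80,6)
E
```

```text
(no output)
```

View pics/w1c.png

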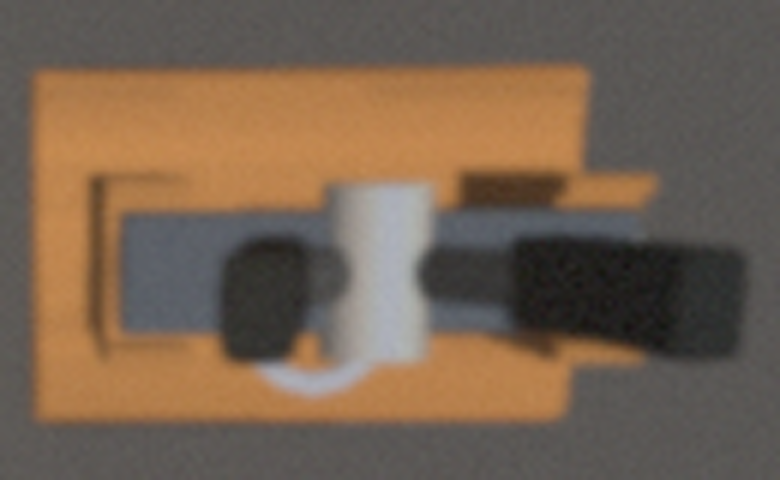

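View pics/w2c.png

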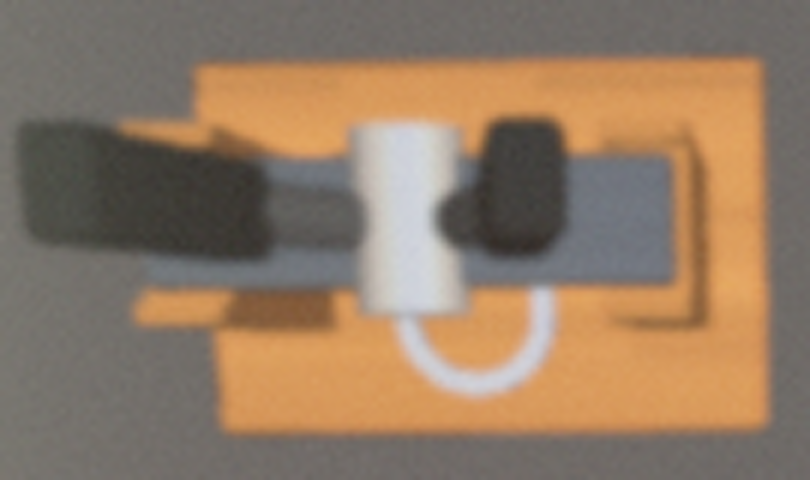

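```bash
python3 - <<'E'
from h import *
import pickle
V=pickle.load(open("v1.pkl","rb"))
p1=lambda x,y:(V[0],325+x/6-.4,130+y/6-.4); p2=lambda x,y:(V[1],195+x/6-.4,95+y/6-.4)
a=np.radians(195.5);px=np.array([np.cos(a),np.sin(a)]);py=np.array([-px[1],px[0]]);g=np.array([.4706,-.1811])
def show(n,X): d=X[:2]-g; print(n,np.round(X,4),"local x,y mm",np.round([d@px*1e3,d@py*1e3],1))
for n,o in {"h-":[p1(264,300),p2(62,182)],"h+":[p1(712,302),p2(527,185)],"pivot top edge":[p1(385,182),p2(408,122)],"pivot bot":[p1(378,362),p2(411,315)]}.items():
    X=tri(o);show(n,X);print(res(o,X))
L=[atz(*p1(120,212),.093),atz(*p1(122,332),.093)];Rr=[atz(*p2(670,157),.093),atz(*p2(672,283),.093)]
for q in L+Rr: show("bar",q)
m=(sum(L)+sum(Rr))/4; show("barmid",m); d=(sum(Rr)-sum(L))/2; print(np.linalg.norm(d),np.degrees(np.arctan2(d[1],d[0])))
# triangulate bar corners: right-far corners view1
X=tri([p1(640,212),p2(670,157)]);show("bar corner",X)
# stand base
C=[(35,70),(38,418)];C2=[(762,60),(768,430)]
q=[atz(*p1(*c),.01) for c in C]+[atz(*p2(*c),.01) for c in C2]; show("stand",sum(q)/4); d=(q[2]+q[3]-q[0]-q[1])/2;print(np.linalg.norm(d),np.degrees(np.arctan2(d[1],d[0])))
E
```

```text
h- [ 0.4646 -0.1538  0.1646] local x,y mm [ -1.5 -27.9]
[[-0.2, 0.6], [0.2, -0.6]]
h+ [ 0.4793 -0.2083  0.165 ] local x,y mm [-1.1 28.5]
[[-0.2, 0.7], [0.3, -0.8]]
pivot top edge [ 0.4858 -0.1775  0.0902] local x,y mm [-15.6   0.6]
[[0.1, -0.4], [-0.1, 0.4]]
pivot bot [ 0.4581 -0.1847  0.093 ] local x,y mm [13.1  0.1]
[[0.0, -0.1], [-0.0, 0.1]]
bar [ 0.4696 -0.1376  0.093 ] local x,y mm [-10.7 -42.2]
bar [ 0.4515 -0.1432  0.093 ] local x,y mm [  8.3 -41.6]
bar [ 0.4917 -0.2183  0.093 ] local x,y mm [-10.4  41.5]
bar [ 0.4737 -0.2232  0.093 ] local x,y mm [ 8.2 41.4]
barmid [ 0.4717 -0.1806  0.093 ] local x,y mm [-1.2 -0.2]
0.0833589143845521 -74.58221374352578
bar corner [ 0.4918 -0.2181  0.0915] local x,y mm [-10.5  41.4]
stand [ 0.4718 -0.181   0.01  ] local x,y mm [-1.2  0.3]
0.1094282567079996 -74.607213091965
```

Grip centre is about (0.4717, -0.1807) and the pliers' x axis points at 195.4°. The handle tops, at about 0.165, agree with the text. Before gripping I'll measure the wheel with the wrist camera.

```bash
python3 - <<'E'
from h import *
import pickle
a=np.radians(182.5)
y=np.array([np.cos(a),np.sin(a),0]); z=np.array([0,0,-1.]); x=np.cross(y,z)
rv=Ro.from_matrix(np.array([x,y,z]).T).as_rotvec()
g=np.array([.5105,.1617,0]); V=[]
for i,(dx,dy,zz) in enumerate([(.06,-.05,.18),(.06,.05,.18)]):
    p=g+dx*y+dy*x+[0,0,zz]
    bot.goto(p,rv); c=bot.read_camera("wrist"); V.append(c); cv2.imwrite(f"pics/v{i+1}.png",c["pixels"])
    u,v=proj(c,g+[0,0,.055]).astype(int); print(u,v)
    crop(f"pics/v{i+1}c.png",c["pixels"],u-50,v-40,100,80,8); print(u-50,v-40)
pickle.dump(V,open("v2.pkl","wb")); print(bot.current_clock(),bot.current_joints())
E
```

```text
383 167
333 127
267 167
217 127
5.0583 [-2.46606637e-02 -1.02245687e-01  1.93282196e+00  4.66121501e-04
  1.31073796e+00  1.50371076e+00]
```

View pics/v1c.png

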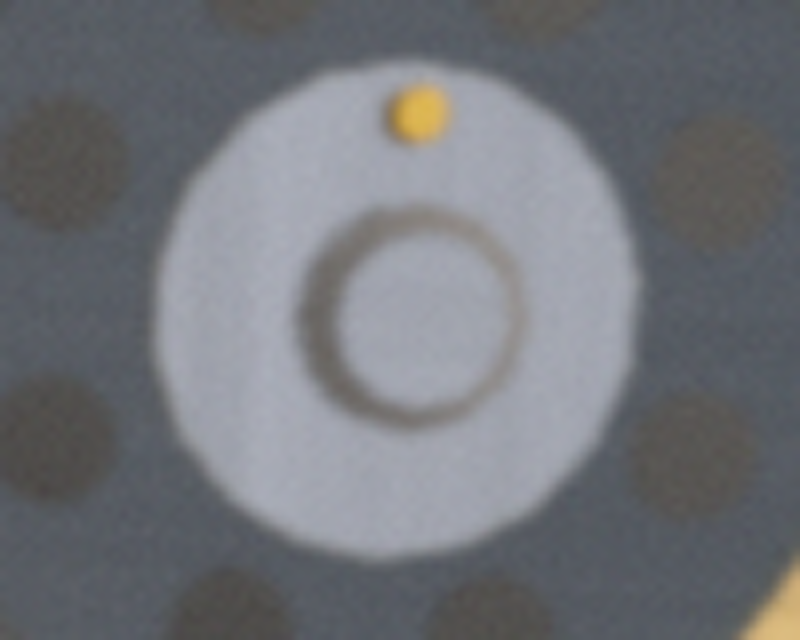

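View pics/v2c.png

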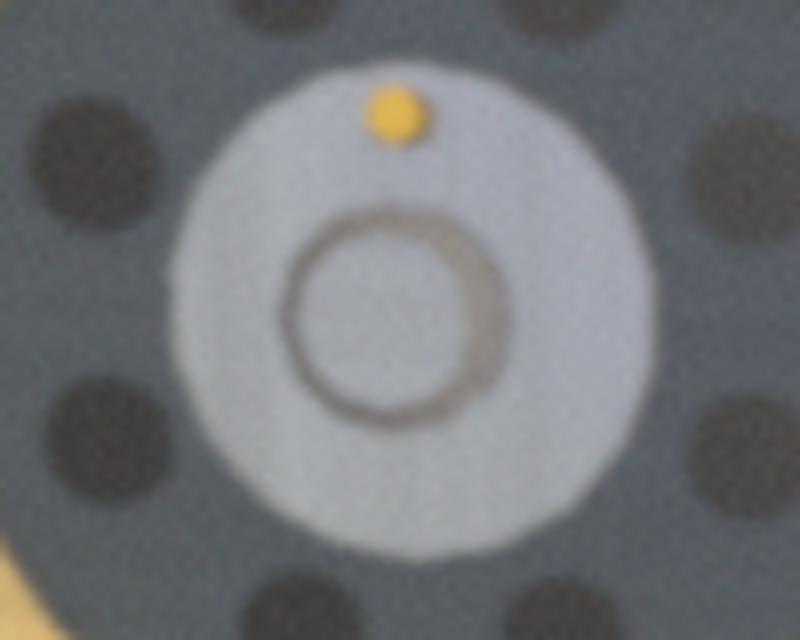

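```bash
python3 - <<'E'
from h import *
import pickle
V=pickle.load(open("v2.pkl","rb"))
p1=lambda x,y:(V[0],333+x/8-.44,127+y/8-.44); p2=lambda x,y:(V[1],217+x/8-.44,127+y/8-.44)
for n,o,z in [("stub",[p1(425,320),p2(384,320)],.068),("dowel",[p1(422,113),p2(397,114)],.059),("hub",[p1(397,309),p2(413.5,309)],.05)]:
    X=tri(o);print(n,np.round(X,4),res(o,X),np.round([atz(*q,z) for q in o],4).tolist())
E
```

```text
stub [0.5117 0.1622 0.0672] [[0.0, -0.1], [0.0, 0.1]] [[0.5117, 0.1623, 0.068], [0.5119, 0.1621, 0.068]]
dowel [0.5327 0.1626 0.0568] [[-0.0, -0.0], [0.0, 0.0]] [[0.5326, 0.1629, 0.059], [0.5327, 0.1622, 0.059]]
hub [0.5123 0.1622 0.0491] [[0.0, -0.1], [0.0, 0.1]] [[0.5123, 0.1624, 0.05], [0.5124, 0.1621, 0.05]]
```

Axis is (0.5118, 0.1622) and the dowel direction is about 1°, with heights matching the text. Now the grasp.

```bash
python3 - <<'E'
from h import *
def rvof(deg):
    a=np.radians(deg);y=np.array([np.cos(a),np.sin(a),0]); z=np.array([0,0,-1.]); x=np.cross(y,z)
    return Ro.from_matrix(np.array([x,y,z]).T).as_rotvec()
rv=rvof(195.43); g=np.array([.4717,-.1807,0])
bot.goto(g+[0,0,.24],rv); bot.line_to(g+[0,0,.126],max_speed=.1)
print(bot.current_contact_force())
bot.set_gripper(0.0,30); bot.hold(.3)
print(bot.current_opening()*92,bot.current_contact_force(),bot.current_ft_torque(),bot.current_ee_pos(),bot.current_clock())
cv2.imwrite("pics/g1.png",bot.read_camera("wrist")["pixels"]);cv2.imwrite("pics/g1s.png",bot.read_camera("side")["pixels"])
crop("pics/g1sc.png","pics/g1s.png",230,180,160,200,3)
E
```

```text
[-0.39581763 -0.09245879  0.30345603]
38.642929306629 [-1.758494    2.82537626 10.81104475] [0.60526709 0.37452925 0.03128552] [ 0.47258632 -0.18075045  0.12788425] 8.6417
```

View pics/g1.png

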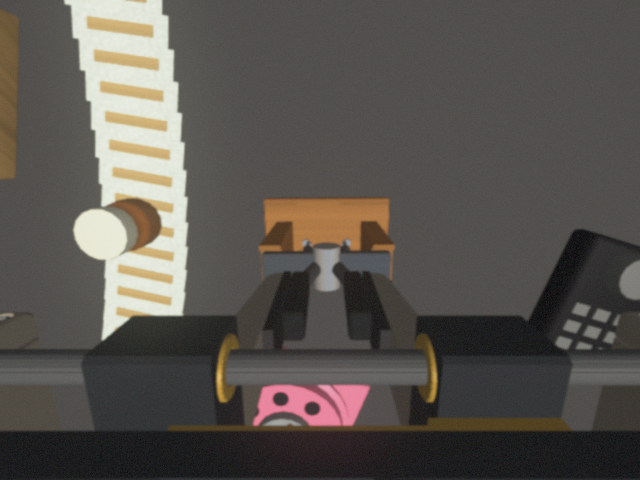

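View pics/g1sc.png

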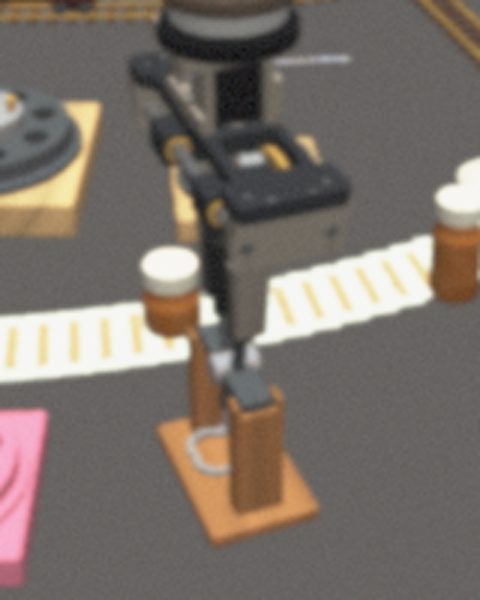

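Both handles are held at about 39 mm, i.e. at their stop, and in the picture the ring is spread between the posts. Lifting straight up.

```bash
python3 - <<'E'
from h import *
p=bot.current_ee_pos()
bot.line_to([.4717,-.1807,.246],max_speed=.08); bot.hold(.2)
print(bot.current_opening()*92,bot.current_contact_force(),bot.current_ft_torque(),bot.current_ee_pos(),bot.current_clock())
cv2.imwrite("pics/l1.png",bot.read_camera("wrist")["pixels"]);cv2.imwrite("pics/l1s.png",bot.read_camera("side")["pixels"])
crop("pics/l1sc.png","pics/l1s.png",230,140,160,200,3)
crop("pics/l1c.png","pics/l1.png",240,180,170,130,4)
E
```

```text
38.437850667695585 [ 0.12951204 -0.93548884 -2.73030997] [ 0.04679225 -0.05760389 -0.03290004] [ 0.47157618 -0.18061667  0.24570147] 10.5917
```

View pics/l1c.png

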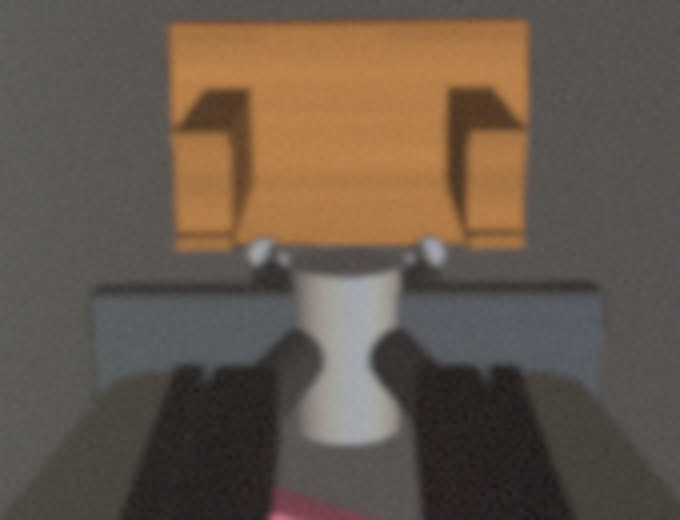

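View pics/l1sc.png

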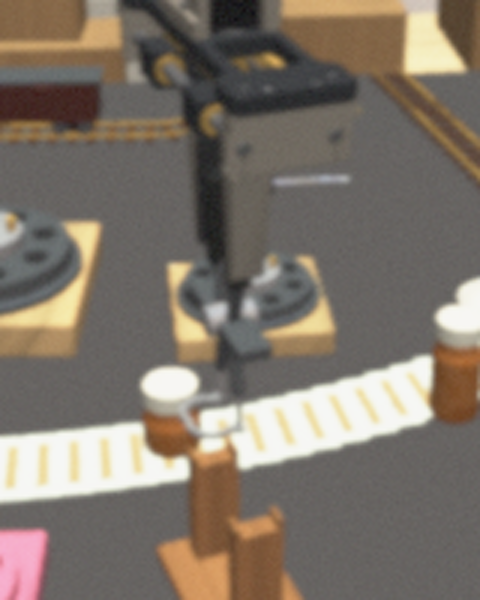

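```bash
python3 - <<'E'
from h import *
c=bot.read_camera("wrist");RT=Ro.from_rotvec(bot.current_tool_rot()).as_matrix();p=bot.current_ee_pos()
for z in(.031,.033,.035,.037):
  for y in (-.009,-.010,-.012):
    print(z,y,[np.round((proj(c,p+RT@np.array([s*.042,y,z]))-[240,180])*4,0).tolist() for s in(-1,1)])
print(np.degrees(np.arccos(-RT[2,2])))
E
```

```text
0.031 -0.009 [[82.0, 302.0], [615.0, 301.0]]
0.031 -0.01 [[82.0, 296.0], [615.0, 295.0]]
0.031 -0.012 [[81.0, 283.0], [616.0, 283.0]]
0.033 -0.009 [[85.0, 298.0], [612.0, 298.0]]
0.033 -0.01 [[84.0, 292.0], [613.0, 292.0]]
0.033 -0.012 [[84.0, 280.0], [613.0, 280.0]]
0.035 -0.009 [[87.0, 294.0], [610.0, 294.0]]
0.035 -0.01 [[87.0, 288.0], [610.0, 288.0]]
0.035 -0.012 [[86.0, 276.0], [611.0, 276.0]]
0.037 -0.009 [[89.0, 291.0], [607.0, 291.0]]
0.037 -0.01 [[89.0, 285.0], [608.0, 285.0]]
0.037 -0.012 [[88.0, 273.0], [608.0, 273.0]]
0.012806008886399945
```

```bash
python3 - <<'E'
from h import *
crop("pics/l1d.png","pics/l1.png",255,230,145,60,5)
E
```

```text
(no output)
```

View pics/l1d.png

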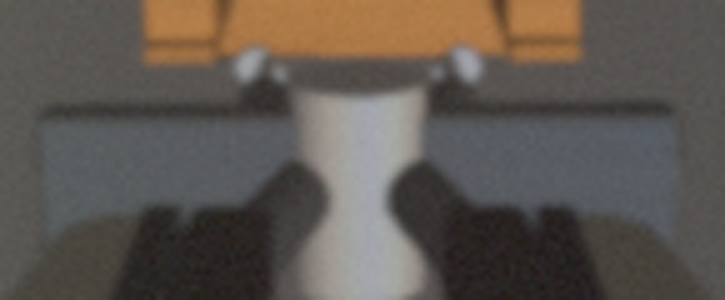

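```bash
python3 - <<'E'
from h import *
crop("pics/g1d.png","pics/g1.png",255,230,145,60,5)
crop("pics/l1e.png","pics/l1s.png",280,235,60,60,10)
c=bot.read_camera("top"); cv2.imwrite("pics/l1t.png",c["pixels"]); crop("pics/l1tc.png",c["pixels"],340,220,100,75,8)
E
```

```text
(no output)
```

View pics/g1d.png

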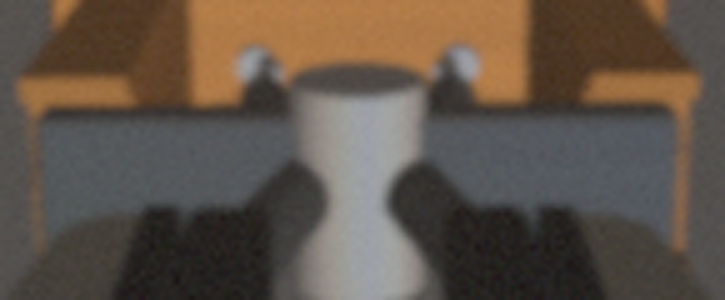

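View pics/l1e.png

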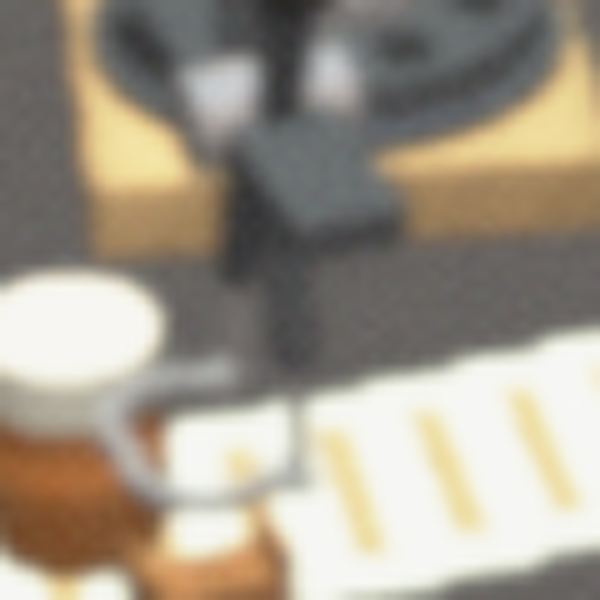

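View pics/l1tc.png

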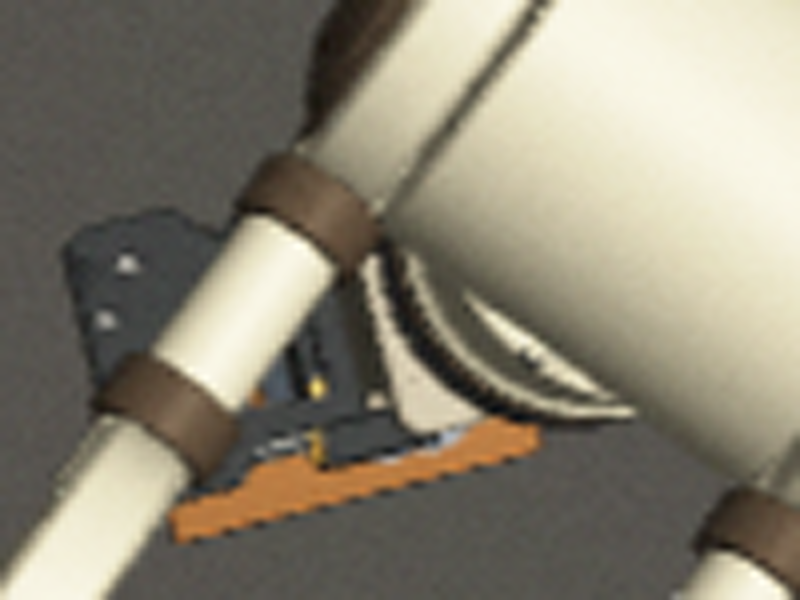

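Lifted: about 2.7 N, and the view relative to the hand matches the one before the lift, so no slip. The grip settled about 2 mm high and 0.9 mm off in x, so I'll account for that and hover over the stub.

```bash
cat >> h.py <<'E'
def rvof(deg):
    a=np.radians(deg);y=np.array([np.cos(a),np.sin(a),0]); z=np.array([0,0,-1.]); x=np.cross(y,z)
    return Ro.from_matrix(np.array([x,y,z]).T).as_rotvec()
AX=np.array([.5118,.1622]); SEAT=np.array([-.0002,.0102,.103]); ANG=181.1
def tcp_for(xy,z):
    return np.array([xy[0],xy[1],z])-Ro.from_rotvec(rvof(ANG)).as_matrix()@SEAT
def seat():
    return bot.current_ee_pos()+Ro.from_rotvec(bot.current_tool_rot()).as_matrix()@SEAT
def overlay(c,name,box,k,s=None):
    im=c["pixels"].copy(); x,y,w,h=box
    im=cv2.resize(im[y:y+h,x:x+w],None,fx=k,fy=k,interpolation=cv2.INTER_CUBIC)
    s=seat() if s is None else s; RT=Ro.from_rotvec(bot.current_tool_rot()).as_matrix()
    def pl(P,col):
        q=np.array([(proj(c,X)-[x,y]+.5)*k for X in P]).astype(int); cv2.polylines(im,[q.reshape(-1,1,2)],False,col,1)
    th=np.linspace(-2,2,60)
    pl([s+RT@np.array([.018*np.sin(t),.018*np.cos(t),0]) for t in th],(0,0,255))
    t2=np.linspace(0,2*np.pi,60)
    pl([[AX[0]+.009*np.cos(t),AX[1]+.009*np.sin(t),.068] for t in t2],(0,255,0))
    cv2.imwrite(name,im)
E
python3 - <<'E'
from h import *
bot.goto(tcp_for(AX,.143),rvof(ANG)); bot.line_to(tcp_for(AX,.095),max_speed=.08); bot.hold(.2)
print(seat(),bot.current_contact_force(),bot.current_opening()*92,bot.current_clock(),bot.current_joints())
for n in("side","top","wrist"):
    c=bot.read_camera(n); cv2.imwrite(f"pics/o_{n}.png",c["pixels"])
    if n=="side":
        u,v=proj(c,seat()).astype(int); print(u,v); b=(u-40,v-30,80,60); crop("pics/o_sraw.png",c["pixels"],*b,8); overlay(c,"pics/o_sov.png",b,8)
E
```

```text
[0.51238872 0.1622936  0.09570711] [-0.35384651  0.34882109 -1.89135759] 38.51666375464189 13.05 [ 8.02208525e-02  9.75518482e-02  1.69569748e+00 -2.14034551e-05
  1.34696508e+00  1.63169411e+00]
312 213
```

View pics/o_sov.png

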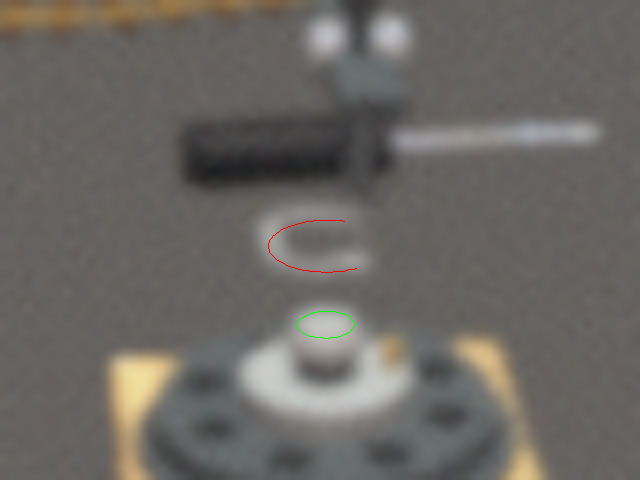

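View pics/o_wrist.png

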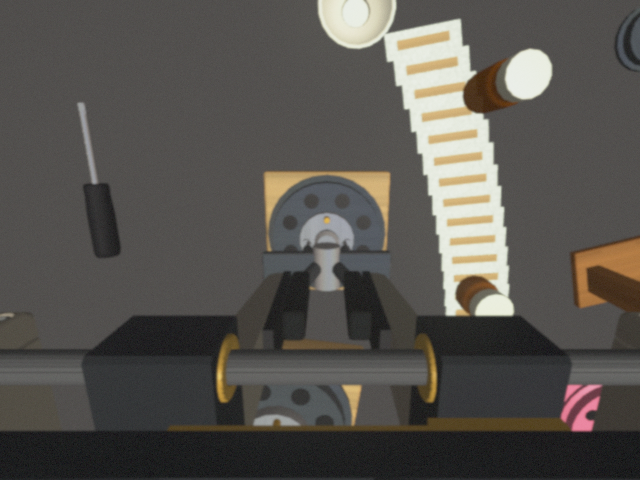

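View pics/o_top.png

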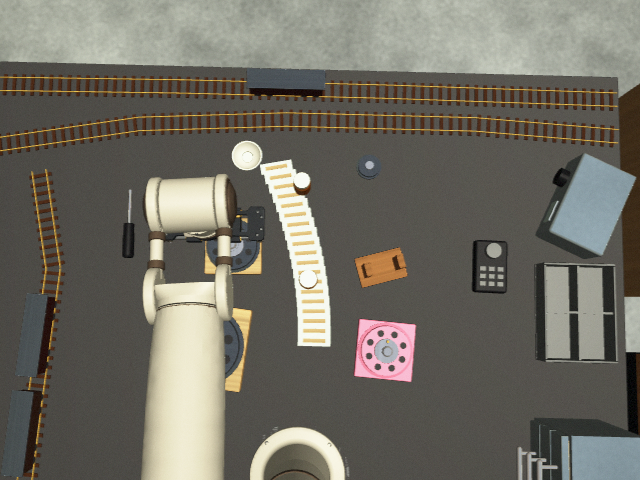

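```bash
python3 - <<'E'
from h import *
crop("pics/o_s2.png","pics/o_side.png",300,200,40,40,15)
crop("pics/o_w2.png","pics/o_wrist.png",265,170,130,110,6)
E
```

```text
(no output)
```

View pics/o_s2.png

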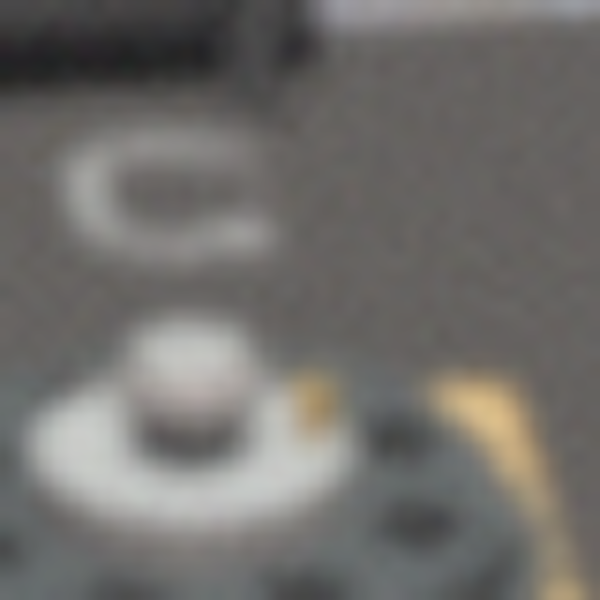

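View pics/o_w2.png

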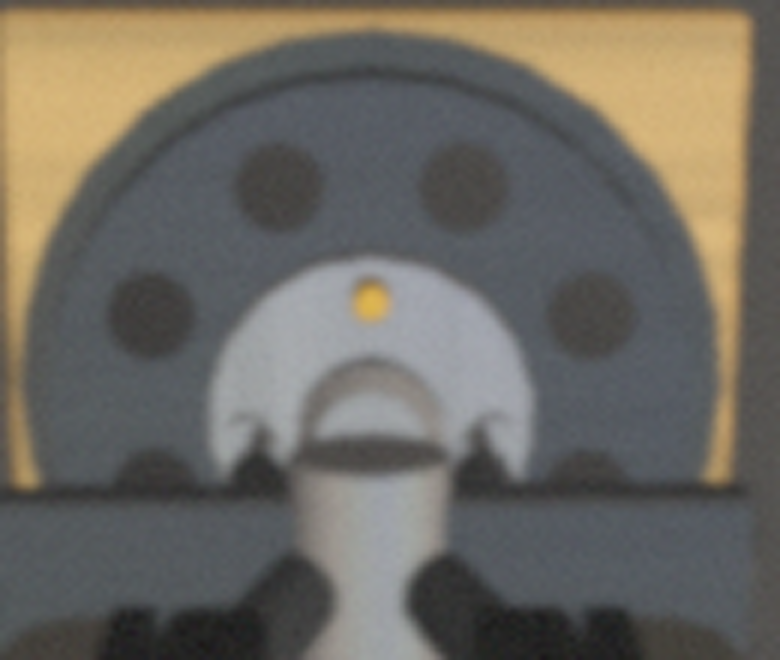

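The ring is centred over the stub in y: dowel, stub, pivot and lugs all lie at crop x of about 371. In the side view it sits within about 1 mm in x. Descending slowly while watching force.

```bash
python3 - <<'E'
from h import *
f0=bot.current_contact_force()
for z in (.075,.069,.066,.064,.062):
    bot.line_to(tcp_for(AX+[.0003,0],z-.0005),max_speed=.04); bot.hold(.1)
    f=bot.current_contact_force(); print(z,np.round(seat(),4),np.round(f-f0,2))
    if np.linalg.norm(f-f0)>6: break
print(bot.current_clock())
c=bot.read_camera("side"); cv2.imwrite("pics/d1.png",c["pixels"]); crop("pics/d1c.png",c["pixels"],290,195,50,45,14)
c=bot.read_camera("wrist"); cv2.imwrite("pics/d1w.png",c["pixels"]); crop("pics/d1wc.png",c["pixels"],265,170,130,110,6)
E
```

```text
0.075 [0.5124 0.1622 0.0748] [-0.13 -0.29  1.13]
0.069 [0.5121 0.1622 0.0684] [-0.72  0.03  0.73]
0.066 [0.5121 0.1622 0.0655] [-0.83 -0.15  1.  ]
0.064 [0.5121 0.1622 0.0635] [-0.45  0.18  0.39]
0.062 [0.5121 0.1622 0.0615] [-0.96  0.37  0.41]
15.4167
```

View pics/d1c.png

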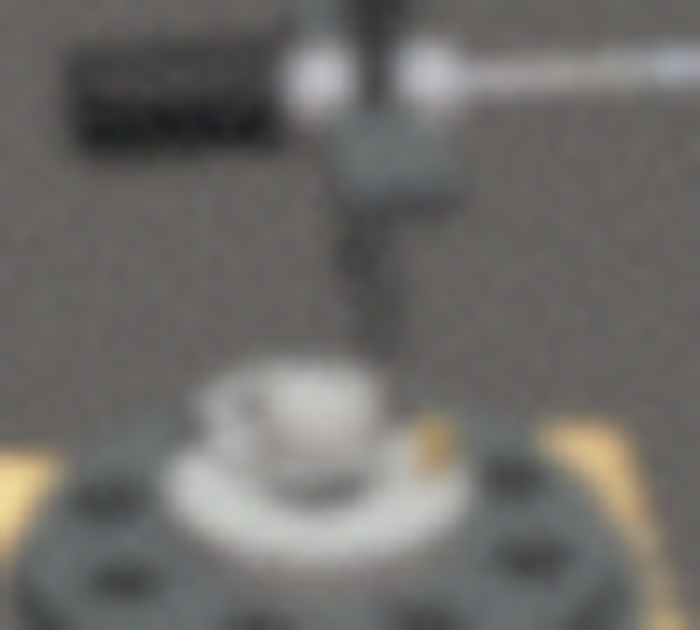

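View pics/d1wc.png

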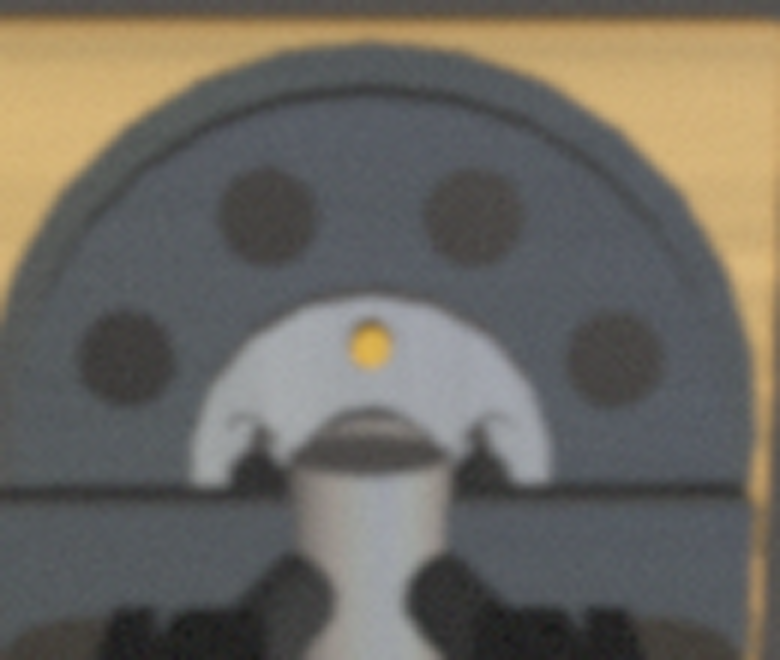

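The ring is around the land with no contact force. Now a gentle probe in x and y to find its centre.

```bash
cat > probe.py <<'E'
from h import *
def probe(base,z,d,maxd=.0035):
    d=np.array(d); 
    for k in np.arange(.0008,maxd+1e-6,.0005):
        bot.line_to(tcp_for(base+d*k,z),max_speed=.03); bot.hold(.05)
        f=np.array(bot.current_contact_force())
        s=seat(); fd=f[:2]@d
        print(d,round(k*1e3,1),np.round(s,4),round(fd,2))
        if fd<-3.5: break
    bot.line_to(tcp_for(base,z),max_speed=.04)
E
python3 - <<'E'
from probe import *
b=AX+[.0003,0]
for d in ([1,0],[-1,0],[0,1],[0,-1]): probe(b,.0615,d)
print(bot.current_clock())
E
```

```text
[1 0] 0.8 [0.5129 0.1622 0.0615] 0.85
[1 0] 1.3 [0.5134 0.1622 0.0615] 0.12
[1 0] 1.8 [0.5139 0.1622 0.0615] -0.14
[1 0] 2.3 [0.5144 0.1622 0.0615] 0.71
[1 0] 2.8 [0.5147 0.1622 0.0614] 0.44
[1 0] 3.3 [0.5151 0.1622 0.0614] -1.71
[-1  0] 0.8 [0.5114 0.1622 0.0616] 1.05
[-1  0] 1.3 [0.5108 0.1622 0.0615] -0.67
[-1  0] 1.8 [0.5103 0.1622 0.0615] 0.44
[-1  0] 2.3 [0.5098 0.1622 0.0615] 0.44
[-1  0] 2.8 [0.5093 0.1622 0.0615] 0.2
[-1  0] 3.3 [0.5088 0.1622 0.0615] -0.52
[0 1] 0.8 [0.512  0.1631 0.0615] 0.83
[0 1] 1.3 [0.5121 0.1635 0.0615] -0.16
[0 1] 1.8 [0.5121 0.164  0.0615] 1.09
[0 1] 2.3 [0.5121 0.1645 0.0615] 0.15
[0 1] 2.8 [0.5121 0.1648 0.0615] -0.47
[0 1] 3.3 [0.5121 0.1652 0.0615] -1.73
[ 0 -1] 0.8 [0.5121 0.1615 0.0615] 1.03
[ 0 -1] 1.3 [0.5121 0.1609 0.0615] -0.09
[ 0 -1] 1.8 [0.5121 0.1604 0.0615] -1.25
[ 0 -1] 2.3 [0.5121 0.1599 0.0615] -0.59
[ 0 -1] 2.8 [0.5121 0.1596 0.0615] -0.43
[ 0 -1] 3.3 [0.5121 0.1592 0.0615] -1.79
23.7167
```

Contact starts about 2.4 mm out in +y, -y and +x, and lies beyond 3.3 mm on the gap side. So the ring is centred. Descending to groove level.

```bash
python3 - <<'E'
from h import *
b=AX+[.0005,0]
for z in (.059,.0565,.0545):
    bot.line_to(tcp_for(b,z),max_speed=.03); bot.hold(.1)
    print(z,np.round(seat(),4),np.round(bot.current_contact_force(),2))
bot.hold(.3)
print(np.round(bot.current_contact_force(),2),bot.current_opening()*92,bot.current_clock())
c=bot.read_camera("side"); cv2.imwrite("pics/e1.png",c["pixels"]); crop("pics/e1c.png",c["pixels"],290,195,50,45,14)
c=bot.read_camera("wrist"); cv2.imwrite("pics/e1w.png",c["pixels"]); crop("pics/e1wc.png",c["pixels"],265,170,130,110,6)
E
```

```text
0.059 [0.5122 0.1621 0.0589] [ 0.03 -0.23 -2.1 ]
0.0565 [0.5123 0.1622 0.0565] [-0.89 -0.27 -2.1 ]
0.0545 [0.5123 0.1622 0.0545] [ 0.25 -1.16 -1.88]
[ 0.69 -0.06 -2.14] 38.85735153121896 25.0667
```

View pics/e1c.png

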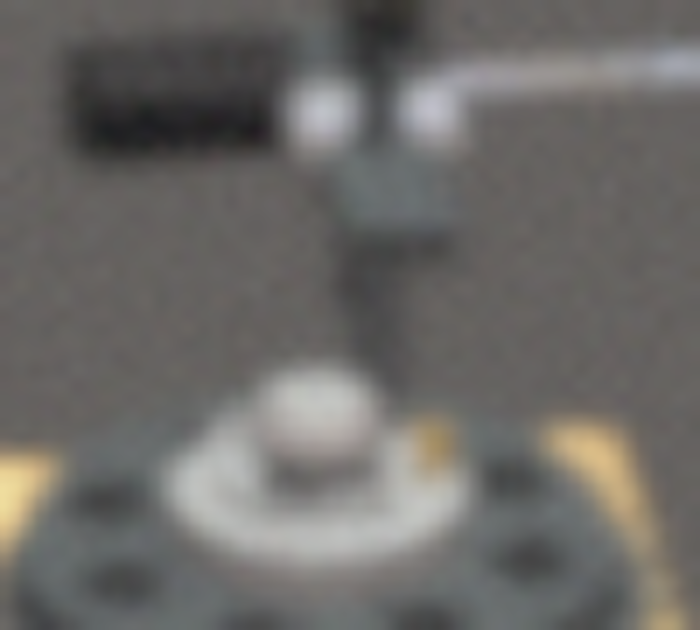

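View pics/e1wc.png

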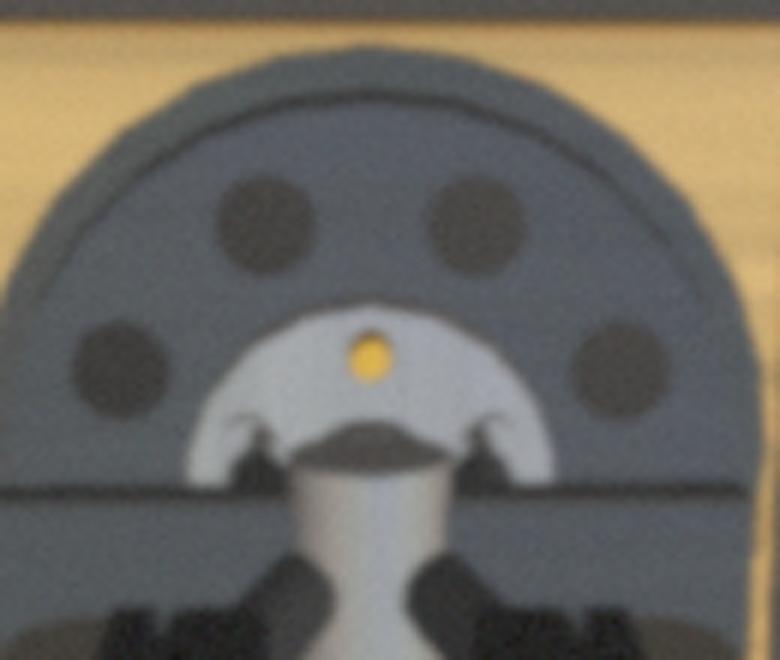

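The ring is around the groove, aligned with the dowel, with only the pliers' weight on the wrist. A gentle touch on the hub will check the height, then I'll back off.

```bash
python3 - <<'E'
from h import *
b=AX+[.0005,0]
f0=np.mean([bot.current_contact_force() for _ in range(1)],axis=0)
for z in (.0535,.0528,.0521,.0514,.0507,.050):
    bot.line_to(tcp_for(b,z),max_speed=.03); bot.hold(.05)
    s=seat(); f=np.array(bot.current_contact_force()); print(z,np.round(s,4),np.round(f,2),round(float(bot.current_clock()),1))
    if f[2]>1.0: break
bot.line_to(tcp_for(b,.0545),max_speed=.03)
print(np.round(seat(),4),bot.current_contact_force(),bot.current_clock())
E
```

```text
0.0535 [0.5122 0.1622 0.0534] [ 0.05  0.   -2.7 ] 25.5
0.0528 [0.5123 0.1622 0.0528] [-0.81 -0.04 -2.03] 25.8
0.0521 [0.5123 0.1622 0.0521] [ 0.14 -0.35 -3.12] 26.1
0.0514 [0.5124 0.1622 0.0515] [-0.41  0.6  -1.92] 26.4
0.0507 [0.5128 0.1622 0.0514] [-0.3   0.29  4.05] 26.7
[0.512  0.1622 0.0542] [ 0.36414267  0.14190709 -2.02633314] 26.9417
```

Contact came at 0.0514 against an expected 0.0515, so the height is confirmed. Settling, then handing in.

```bash
python3 - <<'E'
from h import *
bot.hold(.5)
print(np.round(seat(),4),np.round(bot.current_contact_force(),2),bot.current_opening()*92,np.abs(bot.current_joint_vel()).max(),bot.current_clock())
c=bot.read_camera("wrist"); crop("pics/f1wc.png",c["pixels"],265,170,130,110,6)
bot.job_done()
E
```

```text
[0.5123 0.1622 0.0545] [-1.11  0.41 -1.74] 38.6342856588411 0.0022003352385607023 27.4417
the job is handed in; nothing more can be done
```

View pics/f1wc.png

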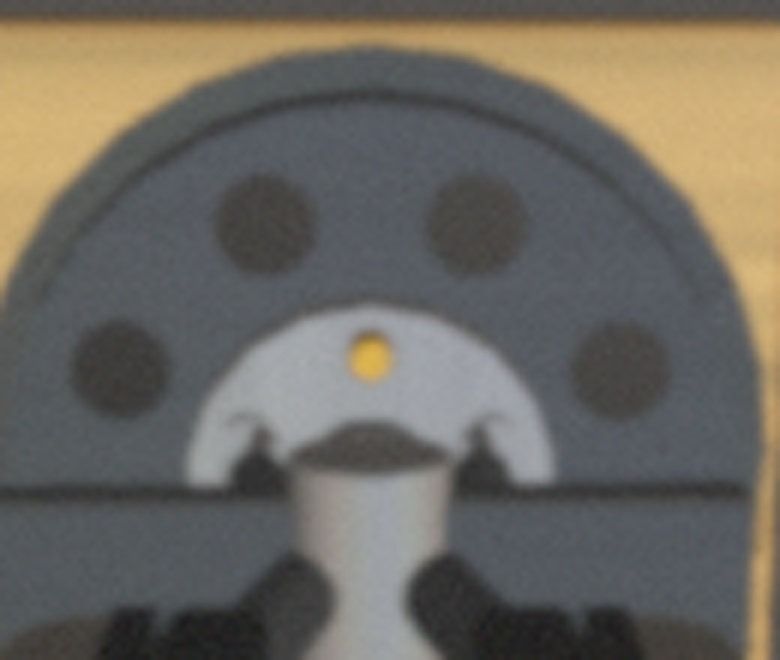

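I squeezed the pliers to their stop (gripper set to 30 N, handles about 38.6 mm apart), lifted them out of the stand, and turned the gap towards the dowel. I lowered the ring to the groove and handed in at 27.4 s, still squeezing. No verdict was reported.

**Last checks:**
- **Position:** the ring seat is about 0.5 mm from the axle axis and 0.5 mm above the groove's mid-height. A light touch on the hub confirmed the height, with contact at 0.0514 against an expected 0.0515.
- **Dowel and load:** the dowel is in line with the gap in the wrist picture. The wrist carried little besides the pliers' weight (about 2 N), so the ring was not resting on the wheel.

**Disagreements:**
- The crossbar looked about 4% too narrow in the wrist image, which would have put the pliers lower in the hand. The hub touch ruled that out.
- In x, the side view put the ring about 1 mm further back than the arm readings did. The x probe touched on one side only, so the centring in x is less certain than in y, by about 1 mm.

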